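Store the waiting sample pot in its colour bay and cover it

ROBOT

A 6-joint arm with a two-finger parallel gripper is mounted at the origin on the work surface. World frame = base frame: x ahead of the robot, y to its left, z up, the work surface at z = 0. Lengths are in m, angles in degrees, forces in N, time in s.
With the tool pointing down it reaches from about 0.35 to 0.875 m from the base axis. Payload 4.2 kg.
Tool frame: the origin (TCP) lies midway between the tips of the shut fingers; the grasp point (between the pads) lies 19 mm behind it; z points along the fingers, y is the line along which they close (so a half turn about z gives the same grasp; the last joint's range is limited). The gripper opens to 87 mm and grips with 3 to 60 N. Pads are 19 mm wide; open, the fingers measure 117 mm over their backs; the gripper's body (75 mm by 190 mm) begins 51 mm behind the grasp point.
Start: joints at [-61.73, 22.042, 0.453, 0, -68.411, -14.817], TCP at [0.145, -0.608, 0.223] pointing down, gripper open.
Joint ranges: [-179.83, 179.83], [-69.29, 118.12], [-61.27, 80.66], [-181.25, 117.63], [-171.15, -9.14], [-177.46, 177.46]. Speed limits (degrees/s): [159.86, 159.86, 180, 180, 180, 180].

INTERFACE

Orientations are given as a 3x3 rotation matrix whose columns are the frame's x, y, z axes.
In Python, from station import * gives the robot as it stands. The module is installed in compiled form; this text tells all that it offers.
- The arm moves only by the tool servo_tool, never from a script. Its argument "deltas" is a list of rows, each an object of numbers: "tx", "ty", "tz": the shift along the tool's x, y, z in mm; "ax", "ay", "az": the turn, a rotation vector about the tool's x, y, z in rad; "claw": the finger opening in mm, from 0 to 87. In form: [{"tx": .., "ty": .., "tz": .., "ax": .., "ay": .., "az": .., "claw": ..}, ...]. A call has 1 to 12 rows; each row is the pose to reach, as a shift and turn from the pose commanded when the call began, along the tool's axes at that moment; what a row does not reach only later rows make up. A row lasts 1/12 s, in which the tool goes at most 41.7 mm and 7.16 degrees, less where a joint would pass 70% of its speed; a pose out of reach is approached as far as the arm can. A call with a gripper value outside its range is refused whole. The fingers move at their own pace and stop on an object; the grip force is fixed at half the most. Time passes only in rows, so rows that repeat a pose let the fingers close. It gives the time, the measured TCP pose, the force, the opening and the grip force at its end, in the units of the state.
- sense(): the state, without advancing time (a new reading comes with each control period).
- capture(name): name is "side" or "top" or "wrist"; returns the picture (400x640x3 uint8, blue, green, red); there is no depth.
- calibration(name): a dict with "fx", "fy", "cx", "cy" (pixels), "cam_to_world" (4x4, takes a point from camera to world coordinates); the wrist camera has in their place "hand_eye" (4x4, takes a point from camera to tool coordinates, whose origin is the TCP and whose axes are the flange's). Camera axes: x right, y down, z forward; pixel columns grow to the right and rows downward; lengths in m; the calibration is good to about 2 mm. A picture is of the moment at which its call begins: read the wrist's pose just before it. calibration takes no time and is no camera call.
- finish_job(): hands the job in; it is judged then, once.
Trained networks look in the newest picture that a camera, given by its name, has taken for a name from the list of things; names that differ only in an ending like _2 or _b are one class to them, and where a whole thing is asked for, a point or a joint stands for the part that bears it (a point fixed in the world has none). Each returns a list of dicts, best first, with "confidence" (0 to 1); they miss things now and then, are a little off and sometimes report something else, mostly with a low value. They report only what shows in the picture. A call takes as long as a camera call. They do not tell look-alikes from the thing itself.
- recognise(label, camera): "xyz" ([x, y, z] in m, in the coordinates of the camera as it stood for that picture, good to about 4 mm: the middle of the surface that is visible of it).
- trace(label, camera): "mask" (400x640 bool, what is visible of it).
The state is a dict: "time_s": time; "joints": joint angles; "joint_velocities": joint speeds; "effort": joint torques, N m; "tcp_pos": TCP position; "ee_rot": TCP orientation; "wrist_force": force on the tool from outside, world axes, zero at the start; "moment": the same for the moment, N m; "gripper_width": opening from 0.0 (shut) to 1.0 (fully open); "gripper_force": force on a finger pad.
Only numpy, scipy, OpenCV 4.12 (cv2) and the standard library are available. Lean on these libraries where they do the work, as an engineer would, in place of code of your own. Each camera call takes 0.05 s, during which the arm holds its last target. There are 200 camera calls.

TASK

Put the sample pot that is waiting on the green pad into the bay of the storage box whose end tag has the same colour as the pot's cap: set it down gently, upright, without dropping it, and then leave the smoked-grey sliding cover fully closed over that bay, so move the cover out of the way first if it is over the bay you need. Leave the other pot standing in the steel tray, and do not disturb the beaker, the tip box or the calculator.

Things in the scene. Friction and masses are not known exactly. Their poses are not given: they have to be found in the camera images.
- pot_blue: Sample pot, white round body 34 mm in diameter with a blue screw cap on top (38 mm in diameter, from 40 to 60 mm above the base); 60 mm tall, about 50 g. It stands upright, either on the green pad or in the steel tray: which pot is where changes. Origin: centre of its underside; z points up through the cap.
- pot_orange: Sample pot, white round body 34 mm in diameter with an orange screw cap on top (38 mm in diameter, from 40 to 60 mm above the base); 60 mm tall, about 50 g. It stands upright, either on the green pad or in the steel tray: which pot is where changes. Origin: centre of its underside; z points up through the cap.
- tag_blue: Blue block, 96 x 19 mm and 74 mm tall, fixed against one end of the storage box: it marks the bay next to it as the blue bay. The blue and orange tags may be at either end. Origin: centre of its underside, on the box's long middle line, 140 mm from the box's centre (so 70 mm beyond the centre of its bay); same axes as the box.
- tag_orange: Orange block, 96 x 19 mm and 74 mm tall, fixed against one end of the storage box: it marks the bay next to it as the orange bay. The blue and orange tags may be at either end. Origin: centre of its underside, on the box's long middle line, 140 mm from the box's centre (so 70 mm beyond the centre of its bay); same axes as the box.
- storage_box: White open-topped box fixed to the bench, 100 (x) x 260 (y) mm, rim 74 mm high, floor 6 mm thick, walls 5 mm. A 30 mm wide bridge parts it into two bays, centred 70 mm from the box's centre along -y and +y; each is 110 (y) x 90 (x) mm inside, 68 mm deep. Origin: centre of the underside; y runs along the length, z up.
- cover (a joint): Smoked-grey see-through plate, 98 (x) x 120 (y) x 4 mm, sliding along the box's y on its rim; top 78 mm above the bench. In m: 0 = at its stop, closed over the -y bay; 0.14 = at its other stop, closed over the +y bay. Starts over the -y bay, up to 25 mm ajar, leaving the other bay clear. Slides with about 2 N and stays where left.
- cover_grip (a point): Middle of the white bar handle on the cover's centre: bar 50 mm long along the box's x, 14 mm thick along its y, 30 mm tall (78 to 108 mm above the bench). The point is 100 mm above the bench, 22 mm above the plate, and 70 mm (level) from a tag's origin when the cover is fully closed over that tag's bay. Same axes as the box.
- pad: Green square mat 100 x 100 x 3 mm, fixed; the pot to store stands on it, within 15 mm of its middle in x and y. Origin: centre of its underside.
- tray: Square steel tray 90 x 90 mm, fixed, floor 3 mm thick, rim 12 mm high; the pot in it stays. Origin: centre of its underside.
- beaker: Glass beaker, 64 mm in diameter, 85 mm tall, loose and empty; leave it alone. Origin: centre of its underside.
- tip_box: Purple tip box with a clear lid, 85 x 120 x 70 mm, loose; leave it alone. Origin: centre of its underside.
- calculator: Black calculator, 75 x 130 x 14 mm, loose; leave it alone. Origin: centre of its underside.
Things that resemble listed ones, but are neither listed nor needed, are in the scene too. What is shaped like the tag_blue but purple or turquoise is not meant.

How it is judged (in metres and radians):
At the end, for the whole second after the job is handed in: The pot from the pad stands upright (within 0.1 rad) and at rest on the floor of the bay next to the tag of its cap's colour; the cover is closed over that bay to within 8 mm of its stop; the other pot stands upright and at rest in the tray, within 45 mm of its middle (((horizontal distance between pot_blue and tag_blue below 0.12 m and z of pot_blue in the frame of storage_box below 0.012 m and x of pot_blue in the frame of storage_box between -0.045 and 0.045 m and horizontal distance between cover_grip and tag_blue below 0.078 m and horizontal distance between pot_orange and tray below 0.045 m and height (world z) of pot_orange below 0.012 m and angle between each of pot_blue, pot_orange's own z axis and vertical below 0.1 rad and linear speed of each of pot_blue, pot_orange below 0.02 m/s) or (horizontal distance between pot_orange and tag_orange below 0.12 m and z of pot_orange in the frame of storage_box below 0.012 m and x of pot_orange in the frame of storage_box between -0.045 and 0.045 m and horizontal distance between cover_grip and tag_orange below 0.078 m and horizontal distance between pot_blue and tray below 0.045 m and height (world z) of pot_blue below 0.012 m and angle between each of pot_orange, pot_blue's own z axis and vertical below 0.1 rad and linear speed of each of pot_orange, pot_blue below 0.02 m/s))); the robot touches nothing.
It fails at once if the pot in the tray is taken out of it (neither pot is in the tray) (horizontal distance between each of pot_blue, pot_orange and tray above 0.055 m).
It fails at once if a pot is dropped into the box (faster than 0.6 m/s below the rim) ((linear speed of pot_blue above 0.6 m/s and z of pot_blue in the frame of storage_box below 0.055 m and x of pot_blue in the frame of storage_box between -0.05 and 0.05 m and y of pot_blue in the frame of storage_box between -0.13 and 0.13 m) or (linear speed of pot_orange above 0.6 m/s and z of pot_orange in the frame of storage_box below 0.055 m and x of pot_orange in the frame of storage_box between -0.05 and 0.05 m and y of pot_orange in the frame of storage_box between -0.13 and 0.13 m)).
It fails at once if the beaker, the tip box or the calculator is moved by more than 20 mm (distance of any of beaker, tip_box, calculator from where it was at the start of the episode above 0.02 m).
It also fails if it takes over 59 s, if anything falls off the work surface, if the arm or the gripper's body presses on something with over 40 N, if the wrist force passes 120 N, or if a joint passes its speed limit or range.

## Working session

There is one attempt and no reset: what is moved stays moved. The work goes in short steps, Python scripts to look and compute and a tool call to move; the robot and the scene stay as the last step left them, time stands still between calls to the robot, and variables do not carry over. Pictures are saved under pics/ and viewed, at most 10 in all, crops included, and the job is handed in when it is done.

Besides the shell and the picture viewer there is one more tool, called after "Request:" as a command line: name --argument value ..., lists and objects as JSON in quotes. servo_tool: Moves the arm, as the interface text tells. Its arguments: {"type":"object","properties":{"deltas":{"type":"array","items":{"type":"object","properties":{"tx":{"type":"number"},"ty":{"type":"number"},"tz":{"type":"number"},"ax":{"type":"number"},"ay":{"type":"number"},"az":{"type":"number"},"claw":{"type":"number"}}}}},"required":["deltas"]}

```bash
mkdir -p pics; cat > h.py <<'E'
from station import *
import numpy as np, cv2
def c2w(n,p):
    c=calibration(n)
    if n=="wrist":
        s=sense(); T=np.eye(4);T[:3,:3]=s["ee_rot"];T[:3,3]=s["tcp_pos"]; M=T@np.array(c["hand_eye"])
    else: M=np.array(c["cam_to_world"])
    return (M@np.append(p,1))[:3]
E
python3 - <<'E'
from h import *
s=sense();print(s["time_s"],s["tcp_pos"],np.round(s["ee_rot"],3).tolist())
for n in ("top","side"):
    cv2.imwrite(f"pics/{n}1.png",capture(n))
    c=calibration(n);print(n,c["fx"],c["fy"],c["cx"],c["cy"],np.round(c["cam_to_world"],3).tolist())
    if n=="top":
        for l in "pot_blue pot_orange tag_blue tag_orange storage_box cover cover_grip pad tray beaker tip_box calculator".split():
            for r in recognise(l,n)[:3]:
                p=np.array(r["xyz"]);print(l,round(r["confidence"],2),np.round(c2w(n,p),3),np.round([c["fx"]*p[0]/p[2]+c["cx"],c["fy"]*p[1]/p[2]+c["cy"]]))
print(sense()["time_s"])
E
```

```text
0.0 [ 0.14529668 -0.6072441   0.22146713] [[-0.973, -0.232, -0.001], [-0.232, 0.973, 0.002], [0.0, 0.002, -1.0]]
top 490.5283912295084 490.5283912295084 320.57755205997387 198.99464677109347 [[-0.006, -0.981, 0.193, 0.29], [-1.0, 0.002, -0.022, 0.074], [0.021, -0.193, -0.981, 1.275], [0.0, 0.0, 0.0, 1.0]]
pot_blue 0.47 [ 0.588 -0.279  0.068] [448. 175.]
pot_orange 0.67 [ 0.423 -0.192  0.063] [417. 240.]
tag_blue 0.86 [0.366 0.404 0.072] [174. 264.]
tag_blue 0.72 [0.685 0.246 0.072] [242. 138.]
tag_blue 0.61 [0.557 0.286 0.073] [225. 187.]
tag_orange 0.37 [0.541 0.106 0.081] [297. 193.]
storage_box 0.82 [0.549 0.147 0.075] [281. 190.]
cover 0.84 [0.542 0.104 0.08 ] [298. 193.]
cover_grip 0.92 [0.539 0.103 0.079] [298. 193.]
pad 0.72 [ 0.421 -0.186  0.002] [409. 244.]
tray 0.89 [ 0.586 -0.263  0.005] [436. 182.]
beaker 0.77 [0.522 0.393 0.043] [184. 203.]
tip_box 0.91 [ 0.753 -0.042  0.07 ] [354. 114.]
calculator 0.7 [0.33  0.253 0.018] [239. 280.]
side 500.49233881391575 500.49233881391575 316.55395661355567 195.51970371831948 [[-0.882, -0.349, 0.318, 0.198], [-0.472, 0.662, -0.582, 0.706], [-0.007, -0.663, -0.748, 0.908], [0.0, 0.0, 0.0, 1.0]]
0.7
```

View pics/top1.png

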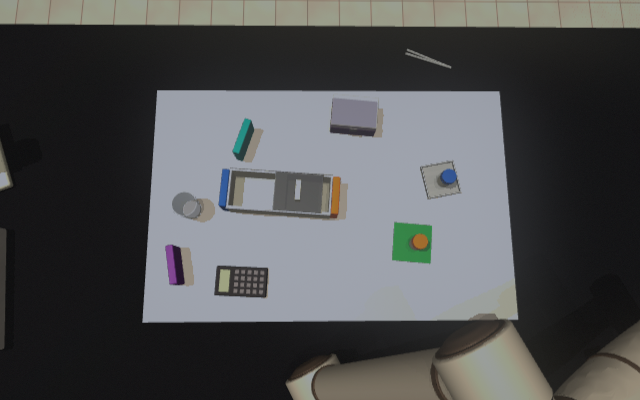

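View pics/side1.png

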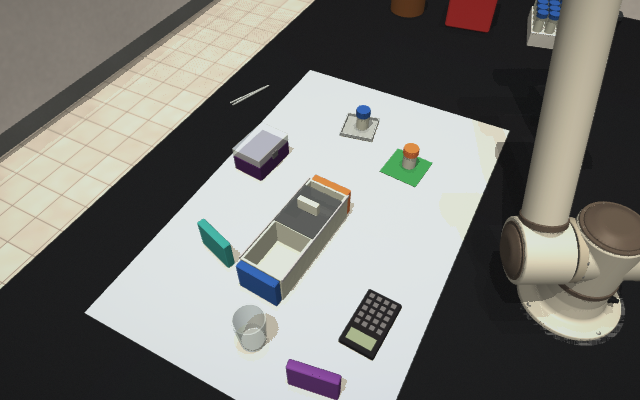

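The orange-capped pot stands on the green pad at (420,242) and the blue one in the tray at (448,176). The orange tag is at the right end of the box, (336,196), with the cover over its bay and the handle at (298,190). The blue tag is at (225,188).

Look-alikes:
- Pot to move: orange (420,242) or blue (448,176). I choose orange, which is on the pad.
- Tags: orange (336,196), blue (225,188), turquoise (243,140), purple (175,265). I choose orange.

One close crop will check this.

```bash
cat >> h.py <<'E'
def proj(n,uv,z):
    c=calibration(n)
    if n=="wrist":
        s=sense(); T=np.eye(4);T[:3,:3]=s["ee_rot"];T[:3,3]=s["tcp_pos"]; M=T@np.array(c["hand_eye"])
    else: M=np.array(c["cam_to_world"])
    d=M[:3,:3]@np.array([(uv[0]-c["cx"])/c["fx"],(uv[1]-c["cy"])/c["fy"],1]);o=M[:3,3]
    return o+d*(z-o[2])/d[2]
def blob(im,lo,hi,box=None):
    m=cv2.inRange(cv2.cvtColor(im,cv2.COLOR_BGR2HSV),np.array(lo),np.array(hi))
    if box: k=np.zeros_like(m);k[box[1]:box[3],box[0]:box[2]]=1;m=m*k
    n,l,st,ce=cv2.connectedComponentsWithStats(m)
    i=1+np.argmax(st[1:,4]);return l==i,ce[i],st[i]
E
python3 - <<'E'
from h import *
im=cv2.imread("pics/top1.png")
cv2.imwrite("pics/crop1.png",cv2.resize(im[150:270,210:470],None,fx=3,fy=3,interpolation=cv2.INTER_CUBIC))
for nm,lo,hi,b,z in (("otag",(5,150,150),(20,255,255),(325,170,345,225),.074),("btag",(100,150,100),(125,255,255),(215,160,235,215),.074),("ocap",(5,150,120),(20,255,255),(405,225,435,260),.06),("handle",(0,0,200),(180,40,255),(290,178,306,202),.108)):
    m,c,s=blob(im,lo,hi,b);print(nm,c,s,proj("top",c,z).round(4))
E
```

```text
otag [335.24596774 194.60483871] [331 177   9  36 248] [0.5373 0.0103 0.074 ]
btag [223.72765957 187.55319149] [219 170  10  36 235] [0.5558 0.2889 0.074 ]
ocap [419.92       241.07428571] [413 234  15  15 175] [ 0.4214 -0.2004  0.06  ]Traceback (most recent call last):
  File "<stdin>", line 5, in <module>
  File "h.py", line 20, in blob
    i=1+np.argmax(st[1:,4]);return l==i,ce[i],st[i]
        ~~~~~~~~~^^^^^^^^^^
    return _wrapfunc(a, 'argmax', axis=axis, out=out, **kwds)
    return bound(*args, **kwds)
ValueError: attempt to get argmax of an empty sequence
```

View pics/crop1.png

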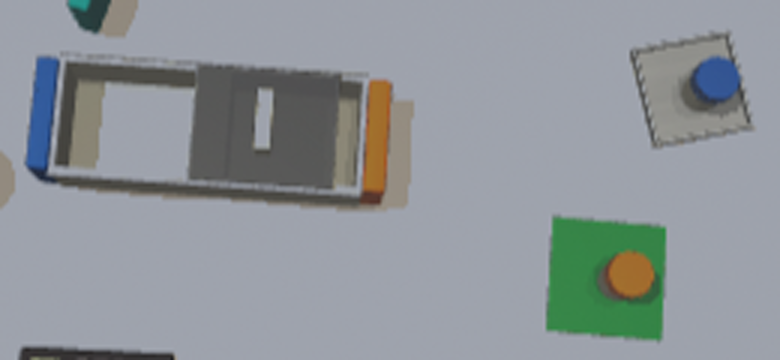

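The crop confirms the choice: the orange pot is on the pad at crop (630,275), the cover lies by the orange tag at crop (375,140), about 20 mm ajar, and the handle is at crop (263,120). The tags measure 279 mm apart, against 280 mm expected.

```bash
cat >> h.py <<'E'
AX=np.array([.066,.998,0]); OT=np.array([.5373,.0103,0])
def delta(p,yv=AX):
    s=sense();R=np.array(s["ee_rot"]);t=R.T@(np.array(p)-s["tcp_pos"])
    y=R.T@yv; a=np.arctan2(-y[0],y[1]); a=(a+np.pi/2)%np.pi-np.pi/2
    return (t*1000).round(1),round(a,3)
E
python3 - <<'E'
from h import *
h=proj("top",(297.7,190),.108);print(h,(h-OT)@AX, [round(v,3) for v in OT+.07*AX])
print(delta([h[0],h[1],.22]))
E
```

```text
[0.54188863 0.10342177 0.108     ] 0.09323837144903405 [np.float64(0.542), np.float64(0.08), np.float64(0.0)]
(array([-551. ,  599.5,    2.6]), np.float64(0.301))
```

Request:
servo_tool --deltas '[{"tx": -30, "ty": 33, "az": 0.03, "claw": 60}, {"tx": -55, "ty": 60, "az": 0.06, "claw": 50}, {"tx": -80, "ty": 87, "az": 0.09, "claw": 40}, {"tx": -105, "ty": 114, "az": 0.12, "claw": 40}, {"tx": -130, "ty": 141, "az": 0.15, "claw": 40}, {"tx": -155, "ty": 168, "az": 0.18, "claw": 40}, {"tx": -180, "ty": 196, "az": 0.21, "claw": 40}, {"tx": -205, "ty": 223, "az": 0.24, "claw": 40}, {"tx": -230, "ty": 250, "az": 0.27, "claw": 40}, {"tx": -255, "ty": 277, "az": 0.3, "claw": 40}, {"tx": -280, "ty": 305, "az": 0.3, "claw": 40}, {"tx": -305, "ty": 332, "az": 0.3, "claw": 40}]'

```text
schema error: expected keys tx, ty, tz, ax, ay, az, claw
```

```bash
python3 - <<'E'
from h import *
print(sense()["tcp_pos"],delta([.542,.1034,.20]))
E
```

```text
[ 0.14541551 -0.60783188  0.22257877] (array([-551.1,  599.5,   22.6]), np.float64(0.301))
```

Request:
servo_tool --deltas '[{"tx": -30, "ty": 33, "tz": 0, "ax": 0, "ay": 0, "az": 0.03, "claw": 40}, {"tx": -80, "ty": 87, "tz": 0, "ax": 0, "ay": 0, "az": 0.1, "claw": 40}, {"tx": -300, "ty": 326, "tz": 0, "ax": 0, "ay": 0, "az": 0.3, "claw": 40}, {"tx": -300, "ty": 326, "tz": 0, "ax": 0, "ay": 0, "az": 0.3, "claw": 40}, {"tx": -300, "ty": 326, "tz": 0, "ax": 0, "ay": 0, "az": 0.3, "claw": 40}, {"tx": -551, "ty": 600, "tz": 0, "ax": 0, "ay": 0, "az": 0.3, "claw": 40}, {"tx": -551, "ty": 600, "tz": 0, "ax": 0, "ay": 0, "az": 0.3, "claw": 40}, {"tx": -551, "ty": 600, "tz": 0, "ax": 0, "ay": 0, "az": 0.3, "claw": 40}, {"tx": -551, "ty": 600, "tz": 0, "ax": 0, "ay": 0, "az": 0.3, "claw": 40}, {"tx": -551, "ty": 600, "tz": 0, "ax": 0, "ay": 0, "az": 0.3, "claw": 40}, {"tx": -551, "ty": 600, "tz": 0, "ax": 0, "ay": 0, "az": 0.3, "claw": 40}, {"tx": -551, "ty": 600, "tz": 0, "ax": 0, "ay": 0, "az": 0.3, "claw": 40}]'

```text
time_s: 1.7
tcp_pos: [0.3879, -0.1717, 0.2232]
ee_rot: [[-0.998, 0.065, 0.002], [0.065, 0.998, -0.0], [-0.002, -0.0, -1.0]]
wrist_force: [1.5, -0.1, -0.0]
gripper_width: 0.464
gripper_force: 0.0
```

```bash
python3 - <<'E'
from h import *
print(sense()["time_s"],sense()["tcp_pos"],delta([.542,.1034,.20]))
E
```

```text
1.7 [ 0.387901   -0.17165283  0.22317123] (array([-135.9,  284.5,   23.4]), np.float64(0.001))
```

```bash
python3 - <<'E'
from h import *
im=capture("wrist");cv2.imwrite("pics/w1.png",im)
try:
    m,c,s=blob(im,(5,150,90),(20,255,255));print(c,s,proj("wrist",c,.06))
except Exception as e: print(e)
for l in("pot_orange",):
    for r in recognise(l,"wrist")[:2]: print(r["confidence"],c2w("wrist",r["xyz"]))
E
```

```text
[298.43456376 217.14681208] [ 279  197   39   40 1192] [ 0.43077318 -0.19345344  0.06      ]
0.6 [ 0.42721669 -0.19780034  0.06150442]
```

Request:
servo_tool --deltas '[{"tx": -136, "ty": 284, "tz": 23, "ax": 0, "ay": 0, "az": 0, "claw": 40}, {"tx": -136, "ty": 284, "tz": 23, "ax": 0, "ay": 0, "az": 0, "claw": 40}, {"tx": -136, "ty": 284, "tz": 23, "ax": 0, "ay": 0, "az": 0, "claw": 40}, {"tx": -136, "ty": 284, "tz": 23, "ax": 0, "ay": 0, "az": 0, "claw": 40}, {"tx": -136, "ty": 284, "tz": 23, "ax": 0, "ay": 0, "az": 0, "claw": 40}, {"tx": -136, "ty": 284, "tz": 23, "ax": 0, "ay": 0, "az": 0, "claw": 40}, {"tx": -136, "ty": 284, "tz": 23, "ax": 0, "ay": 0, "az": 0, "claw": 40}, {"tx": -136, "ty": 284, "tz": 23, "ax": 0, "ay": 0, "az": 0, "claw": 40}, {"tx": -136, "ty": 284, "tz": 23, "ax": 0, "ay": 0, "az": 0, "claw": 40}, {"tx": -136, "ty": 284, "tz": 23, "ax": 0, "ay": 0, "az": 0, "claw": 40}, {"tx": -136, "ty": 284, "tz": 23, "ax": 0, "ay": 0, "az": 0, "claw": 40}]'

```text
time_s: 2.72
tcp_pos: [0.5411, 0.1001, 0.1993]
ee_rot: [[-0.998, 0.066, -0.001], [0.066, 0.998, -0.0], [0.001, -0.0, -1.0]]
wrist_force: [-0.1, -0.1, -0.6]
gripper_width: 0.46
gripper_force: 0.0
```

```bash
python3 - <<'E'
from h import *
print(delta([.542,.1034,.086]))
im=capture("wrist");cv2.imwrite("pics/w2.png",im)
for l in("cover_grip","tag_orange"):
    for r in recognise(l,"wrist")[:2]: print(l,r["confidence"],c2w("wrist",r["xyz"]))
    for r in trace(l,"wrist")[:1]:
        y,x=np.nonzero(r["mask"]);print(x.mean(),y.mean(),x.min(),x.max(),y.min(),y.max())
E
```

```text
(array([ -0.8,   3.4, 113.3]), np.float64(0.0))
cover_grip 0.95 [0.54147008 0.10368521 0.08349487]
328.8486517645552 186.96541343752003 253 406 132 249
tag_orange 0.64 [0.52556294 0.0126225  0.07960868]
215.5387797311272 176.0113753877973 202 229 131 221
```

View pics/w2.png

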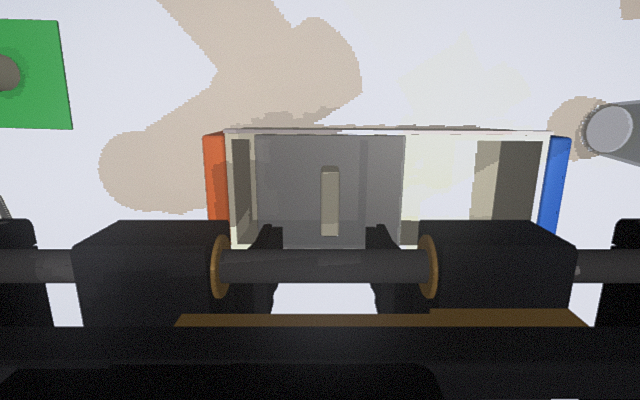

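The wrist view shows the handle at (330,200), the orange tag at (213,175) and the blue tag at (553,190). The fingers straddle the handle's column.

```bash
python3 - <<'E'
from h import *
for uv,z in (((330,168),.108),((330,236),.108),((330,202),.108),((226,133),.074),((550,133),.074),((213,135),.074),((561,137),.074)): print(uv,proj("wrist",uv,z).round(4))
E
```

```text
(330, 168) [0.5213 0.1061 0.108 ]
(330, 236) [0.5735 0.1029 0.108 ]
(330, 202) [0.5468 0.1045 0.108 ]
(226, 133) [0.4935 0.025  0.074 ]
(550, 133) [0.5107 0.2839 0.074 ]
(213, 135) [0.4944 0.0144 0.074 ]
(561, 137) [0.5145 0.293  0.074 ]
```

Request:
servo_tool --deltas '[{"tx": -1, "ty": 4, "tz": 30, "ax": 0, "ay": 0, "az": 0, "claw": 40}, {"tx": -1, "ty": 4, "tz": 60, "ax": 0, "ay": 0, "az": 0, "claw": 40}, {"tx": -1, "ty": 4, "tz": 85, "ax": 0, "ay": 0, "az": 0, "claw": 40}, {"tx": -1, "ty": 4, "tz": 105, "ax": 0, "ay": 0, "az": 0, "claw": 40}, {"tx": -1, "ty": 4, "tz": 112, "ax": 0, "ay": 0, "az": 0, "claw": 40}, {"tx": -1, "ty": 4, "tz": 112, "ax": 0, "ay": 0, "az": 0, "claw": 30}, {"tx": -1, "ty": 4, "tz": 112, "ax": 0, "ay": 0, "az": 0, "claw": 10}, {"tx": -1, "ty": 4, "tz": 112, "ax": 0, "ay": 0, "az": 0, "claw": 10}, {"tx": -1, "ty": 4, "tz": 112, "ax": 0, "ay": 0, "az": 0, "claw": 10}, {"tx": -1, "ty": 4, "tz": 112, "ax": 0, "ay": 0, "az": 0, "claw": 10}, {"tx": -1, "ty": 4, "tz": 112, "ax": 0, "ay": 0, "az": 0, "claw": 10}]'

```text
time_s: 3.88
tcp_pos: [0.5435, 0.105, 0.0889]
ee_rot: [[-0.998, 0.065, 0.002], [0.065, 0.998, 0.001], [-0.002, 0.001, -1.0]]
wrist_force: [-0.8, -0.4, 3.3]
gripper_width: 0.16
gripper_force: 30.0
```

Request:
servo_tool --deltas '[{"tx": 0, "ty": 8, "tz": 0, "ax": 0, "ay": 0, "az": 0, "claw": 10}, {"tx": 0, "ty": 22, "tz": 0, "ax": 0, "ay": 0, "az": 0, "claw": 10}, {"tx": 0, "ty": 38, "tz": 0, "ax": 0, "ay": 0, "az": 0, "claw": 10}, {"tx": 0, "ty": 54, "tz": 0, "ax": 0, "ay": 0, "az": 0, "claw": 10}, {"tx": 0, "ty": 70, "tz": 0, "ax": 0, "ay": 0, "az": 0, "claw": 10}, {"tx": 0, "ty": 84, "tz": 0, "ax": 0, "ay": 0, "az": 0, "claw": 10}, {"tx": 0, "ty": 97, "tz": 0, "ax": 0, "ay": 0, "az": 0, "claw": 10}, {"tx": 0, "ty": 106, "tz": 0, "ax": 0, "ay": 0, "az": 0, "claw": 10}, {"tx": 0, "ty": 110, "tz": 0, "ax": 0, "ay": 0, "az": 0, "claw": 10}, {"tx": 0, "ty": 110, "tz": 0, "ax": 0, "ay": 0, "az": 0, "claw": 10}, {"tx": 0, "ty": 110, "tz": 0, "ax": 0, "ay": 0, "az": 0, "claw": 10}]'

```text
time_s: 4.8
tcp_pos: [0.5516, 0.2177, 0.0888]
ee_rot: [[-0.998, 0.064, 0.004], [0.064, 0.998, 0.003], [-0.004, 0.003, -1.0]]
wrist_force: [1.7, 0.6, 5.0]
gripper_width: 0.151
gripper_force: 30.0
```

Request:
servo_tool --deltas '[{"tx": 0, "ty": 0, "tz": 0, "ax": 0, "ay": 0, "az": 0, "claw": 40}, {"tx": 0, "ty": 0, "tz": 0, "ax": 0, "ay": 0, "az": 0, "claw": 40}, {"tx": 0, "ty": 0, "tz": 0, "ax": 0, "ay": 0, "az": 0, "claw": 40}, {"tx": 0, "ty": 0, "tz": -20, "ax": 0, "ay": 0, "az": 0, "claw": 40}, {"tx": 0, "ty": 0, "tz": -60, "ax": 0, "ay": 0, "az": 0, "claw": 60}, {"tx": 0, "ty": 0, "tz": -100, "ax": 0, "ay": 0, "az": 0, "claw": 70}, {"tx": 8, "ty": -34, "tz": -112, "ax": 0, "ay": 0, "az": 0, "claw": 70}, {"tx": 100, "ty": -422, "tz": -112, "ax": 0, "ay": 0, "az": 0, "claw": 70}, {"tx": 100, "ty": -422, "tz": -112, "ax": 0, "ay": 0, "az": 0, "claw": 70}, {"tx": 100, "ty": -422, "tz": -112, "ax": 0, "ay": 0, "az": 0, "claw": 70}, {"tx": 100, "ty": -422, "tz": -112, "ax": 0, "ay": 0, "az": 0, "claw": 70}, {"tx": 100, "ty": -422, "tz": -112, "ax": 0, "ay": 0, "az": 0, "claw": 70}]'

```text
time_s: 5.8
tcp_pos: [0.4767, -0.0196, 0.1989]
ee_rot: [[-0.998, 0.065, -0.002], [0.065, 0.998, -0.0], [0.002, -0.0, -1.0]]
wrist_force: [1.2, -0.2, 0.1]
gripper_width: 0.797
gripper_force: 0.0
```

```bash
python3 - <<'E'
from h import *
print(delta([.425,-.198,.2]))
E
```

```text
(array([  40. , -181.3,   -0.9]), np.float64(0.001))
```

Request:
servo_tool --deltas '[{"tx": 40, "ty": -180, "tz": 0, "ax": 0, "ay": 0, "az": 0, "claw": 70}, {"tx": 40, "ty": -180, "tz": 0, "ax": 0, "ay": 0, "az": 0, "claw": 70}, {"tx": 40, "ty": -180, "tz": 0, "ax": 0, "ay": 0, "az": 0, "claw": 70}, {"tx": 40, "ty": -180, "tz": 0, "ax": 0, "ay": 0, "az": 0, "claw": 70}, {"tx": 40, "ty": -180, "tz": 0, "ax": 0, "ay": 0, "az": 0, "claw": 70}, {"tx": 40, "ty": -180, "tz": 0, "ax": 0, "ay": 0, "az": 0, "claw": 70}, {"tx": 40, "ty": -180, "tz": 0, "ax": 0, "ay": 0, "az": 0, "claw": 70}, {"tx": 40, "ty": -180, "tz": 0, "ax": 0, "ay": 0, "az": 0, "claw": 70}]'

```text
time_s: 6.47
tcp_pos: [0.4266, -0.1945, 0.1991]
ee_rot: [[-0.998, 0.065, -0.001], [0.065, 0.998, 0.001], [0.001, 0.0, -1.0]]
wrist_force: [0.4, 0.3, -0.6]
gripper_width: 0.803
gripper_force: 0.0
```

```bash
python3 - <<'E'
from h import *
im=capture("wrist");cv2.imwrite("pics/w3.png",im)
m,c,s=blob(im,(5,150,60),(20,255,255));print(c,s,proj("wrist",c,.063))
for r in recognise("pot_orange","wrist")[:2]: print(r["confidence"],c2w("wrist",r["xyz"]))
im=capture("top")
m,c,s=blob(im,(5,150,120),(20,255,255),(325,170,345,225));print("tag",c,proj("top",c,.074))
print(delta([.425,-.198,.045]))
E
```

```text
[316.7868191  181.00605245] [ 295  158   45   46 1487] [ 0.42511099 -0.19970103  0.063     ]
0.64 [ 0.42617865 -0.20029346  0.0607605 ]
tag [334.17159763 194.        ] [0.53882788 0.01301771 0.074     ]
(array([  1.9,  -4.2, 154.4]), np.float64(0.003))
```

View pics/w3.png

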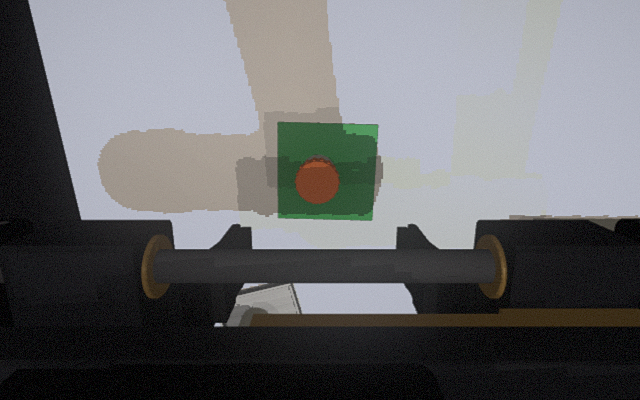

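The cap is at (317,181), between the fingers (tips at columns 235 and 410). That gives a position of (0.425,-0.1995), and the network and the top camera agree.

Request:
servo_tool --deltas '[{"tx": 1, "ty": -5, "tz": 30, "ax": 0, "ay": 0, "az": 0, "claw": 70}, {"tx": 1, "ty": -5, "tz": 65, "ax": 0, "ay": 0, "az": 0, "claw": 70}, {"tx": 1, "ty": -5, "tz": 95, "ax": 0, "ay": 0, "az": 0, "claw": 70}, {"tx": 1, "ty": -5, "tz": 125, "ax": 0, "ay": 0, "az": 0, "claw": 70}, {"tx": 1, "ty": -5, "tz": 150, "ax": 0, "ay": 0, "az": 0, "claw": 70}, {"tx": 1, "ty": -5, "tz": 164, "ax": 0, "ay": 0, "az": 0, "claw": 70}, {"tx": 1, "ty": -5, "tz": 164, "ax": 0, "ay": 0, "az": 0, "claw": 70}, {"tx": 1, "ty": -5, "tz": 164, "ax": 0, "ay": 0, "az": 0, "claw": 50}, {"tx": 1, "ty": -5, "tz": 164, "ax": 0, "ay": 0, "az": 0, "claw": 32}, {"tx": 1, "ty": -5, "tz": 164, "ax": 0, "ay": 0, "az": 0, "claw": 32}, {"tx": 1, "ty": -5, "tz": 164, "ax": 0, "ay": 0, "az": 0, "claw": 32}, {"tx": 1, "ty": -5, "tz": 164, "ax": 0, "ay": 0, "az": 0, "claw": 32}]'

```text
time_s: 7.62
tcp_pos: [0.4263, -0.1999, 0.0365]
ee_rot: [[-0.998, 0.065, 0.002], [0.065, 0.998, -0.0], [-0.002, -0.0, -1.0]]
wrist_force: [0.2, 0.3, 0.2]
gripper_width: 0.51
gripper_force: 0.0
```

Request:
servo_tool --deltas '[{"tx": 0, "ty": 0, "tz": 0, "ax": 0, "ay": 0, "az": 0, "claw": 30}, {"tx": 0, "ty": 0, "tz": 0, "ax": 0, "ay": 0, "az": 0, "claw": 30}, {"tx": 0, "ty": 0, "tz": 0, "ax": 0, "ay": 0, "az": 0, "claw": 30}, {"tx": 0, "ty": 0, "tz": 0, "ax": 0, "ay": 0, "az": 0, "claw": 30}]'

```text
time_s: 7.95
tcp_pos: [0.4262, -0.2, 0.0362]
ee_rot: [[-0.998, 0.065, 0.001], [0.065, 0.998, -0.0], [-0.001, -0.0, -1.0]]
wrist_force: [-0.9, 0.8, 6.2]
gripper_width: 0.424
gripper_force: 30.0
```

Request:
servo_tool --deltas '[{"tx": 0, "ty": 0, "tz": -15, "ax": 0, "ay": 0, "az": 0, "claw": 30}, {"tx": 0, "ty": 0, "tz": -45, "ax": 0, "ay": 0, "az": 0, "claw": 30}, {"tx": 0, "ty": 0, "tz": -80, "ax": 0, "ay": 0, "az": 0, "claw": 30}, {"tx": 0, "ty": 0, "tz": -115, "ax": 0, "ay": 0, "az": 0, "claw": 30}, {"tx": -5, "ty": 16, "tz": -140, "ax": 0, "ay": 0, "az": 0, "claw": 30}, {"tx": -17, "ty": 48, "tz": -150, "ax": 0, "ay": 0, "az": 0, "claw": 30}, {"tx": -30, "ty": 80, "tz": -150, "ax": 0, "ay": 0, "az": 0, "claw": 30}, {"tx": -42, "ty": 115, "tz": -150, "ax": 0, "ay": 0, "az": 0, "claw": 30}, {"tx": -54, "ty": 150, "tz": -150, "ax": 0, "ay": 0, "az": 0, "claw": 30}, {"tx": -65, "ty": 185, "tz": -150, "ax": 0, "ay": 0, "az": 0, "claw": 30}, {"tx": -77, "ty": 220, "tz": -150, "ax": 0, "ay": 0, "az": 0, "claw": 30}, {"tx": -88, "ty": 250, "tz": -150, "ax": 0, "ay": 0, "az": 0, "claw": 30}]'

```text
time_s: 8.95
tcp_pos: [0.5297, 0.046, 0.185]
ee_rot: [[-0.998, 0.064, -0.001], [0.064, 0.998, 0.0], [0.001, 0.0, -1.0]]
wrist_force: [0.1, 0.2, -0.9]
gripper_width: 0.422
gripper_force: 30.0
```

Request:
servo_tool --deltas '[{"tx": -6, "ty": 23, "tz": 0, "ax": 0, "ay": 0, "az": 0, "claw": 30}, {"tx": -10, "ty": 38, "tz": 0, "ax": 0, "ay": 0, "az": 0, "claw": 30}, {"tx": -10, "ty": 38, "tz": 0, "ax": 0, "ay": 0, "az": 0, "claw": 30}, {"tx": -10, "ty": 38, "tz": 0, "ax": 0, "ay": 0, "az": 0, "claw": 30}, {"tx": -10, "ty": 38, "tz": 0, "ax": 0, "ay": 0, "az": 0, "claw": 30}]'

```text
time_s: 9.37
tcp_pos: [0.5414, 0.0803, 0.1851]
ee_rot: [[-0.998, 0.066, -0.001], [0.066, 0.998, -0.0], [0.001, -0.001, -1.0]]
wrist_force: [0.4, -1.2, 0.1]
gripper_width: 0.427
gripper_force: 30.0
```

```bash
python3 - <<'E'
from h import *
s=sense();print(s["gripper_width"],s["gripper_force"],s["wrist_force"])
print(delta([.5425,.081,.05]))
im=capture("top");a=cv2.resize(im[150:270,210:370],None,fx=2.5,fy=2.5)
w=capture("wrist");b=cv2.resize(w[60:260,150:600],(400,178))
cv2.imwrite("pics/c4.png",np.vstack([a,b]))
E
```

```text
0.42680879133210486 29.999763712812637 [ 0.35238776 -1.20735282  0.12352118]
(array([ -1.2,   0.9, 135.1]), np.float64(0.0))
```

View pics/c4.png

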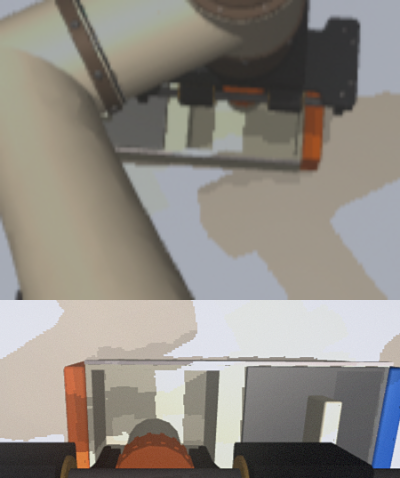

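The pot is held over the orange bay (lower panel: pot at (155,450), bay from column 105 to 215). The cover is parked on the blue side. I lower it now.

Request:
servo_tool --deltas '[{"tx": -1, "ty": 1, "tz": 15, "ax": 0, "ay": 0, "az": 0, "claw": 30}, {"tx": -1, "ty": 1, "tz": 35, "ax": 0, "ay": 0, "az": 0, "claw": 30}, {"tx": -1, "ty": 1, "tz": 55, "ax": 0, "ay": 0, "az": 0, "claw": 30}, {"tx": -1, "ty": 1, "tz": 75, "ax": 0, "ay": 0, "az": 0, "claw": 30}, {"tx": -1, "ty": 1, "tz": 92, "ax": 0, "ay": 0, "az": 0, "claw": 30}, {"tx": -1, "ty": 1, "tz": 108, "ax": 0, "ay": 0, "az": 0, "claw": 30}, {"tx": -1, "ty": 1, "tz": 122, "ax": 0, "ay": 0, "az": 0, "claw": 30}, {"tx": -1, "ty": 1, "tz": 132, "ax": 0, "ay": 0, "az": 0, "claw": 30}, {"tx": -1, "ty": 1, "tz": 138, "ax": 0, "ay": 0, "az": 0, "claw": 30}, {"tx": -1, "ty": 1, "tz": 142, "ax": 0, "ay": 0, "az": 0, "claw": 30}, {"tx": -1, "ty": 1, "tz": 143, "ax": 0, "ay": 0, "az": 0, "claw": 30}, {"tx": -1, "ty": 1, "tz": 143, "ax": 0, "ay": 0, "az": 0, "claw": 30}]'

```text
time_s: 10.47
tcp_pos: [0.5436, 0.082, 0.0429]
ee_rot: [[-0.998, 0.065, 0.001], [0.065, 0.998, 0.0], [-0.001, 0.0, -1.0]]
wrist_force: [0.7, 0.5, -0.6]
gripper_width: 0.428
gripper_force: 30.0
```

Request:
servo_tool --deltas '[{"tx": 0, "ty": 0, "tz": 1, "ax": 0, "ay": 0, "az": 0, "claw": 30}, {"tx": 0, "ty": 0, "tz": 2, "ax": 0, "ay": 0, "az": 0, "claw": 30}, {"tx": 0, "ty": 0, "tz": 3, "ax": 0, "ay": 0, "az": 0, "claw": 30}, {"tx": 0, "ty": 0, "tz": 3, "ax": 0, "ay": 0, "az": 0, "claw": 30}, {"tx": 0, "ty": 0, "tz": 3, "ax": 0, "ay": 0, "az": 0, "claw": 30}]'

```text
time_s: 10.88
tcp_pos: [0.5433, 0.0822, 0.0397]
ee_rot: [[-0.998, 0.065, 0.0], [0.065, 0.998, 0.0], [-0.0, 0.0, -1.0]]
wrist_force: [0.5, -0.6, -1.0]
gripper_width: 0.421
gripper_force: 30.0
```

Request:
servo_tool --deltas '[{"tx": 0, "ty": 0, "tz": 1, "ax": 0, "ay": 0, "az": 0, "claw": 30}, {"tx": 0, "ty": 0, "tz": 1, "ax": 0, "ay": 0, "az": 0, "claw": 30}, {"tx": 0, "ty": 0, "tz": 1, "ax": 0, "ay": 0, "az": 0, "claw": 40}, {"tx": 0, "ty": 0, "tz": 1, "ax": 0, "ay": 0, "az": 0, "claw": 44}, {"tx": 0, "ty": 0, "tz": 1, "ax": 0, "ay": 0, "az": 0, "claw": 54}, {"tx": 0, "ty": 0, "tz": 1, "ax": 0, "ay": 0, "az": 0, "claw": 54}, {"tx": 0, "ty": 0, "tz": 1, "ax": 0, "ay": 0, "az": 0, "claw": 54}, {"tx": 0, "ty": 0, "tz": 1, "ax": 0, "ay": 0, "az": 0, "claw": 54}, {"tx": 0, "ty": 0, "tz": 1, "ax": 0, "ay": 0, "az": 0, "claw": 54}]'

```text
time_s: 11.63
tcp_pos: [0.5432, 0.0821, 0.0385]
ee_rot: [[-0.998, 0.065, -0.0], [0.065, 0.998, -0.0], [0.0, -0.0, -1.0]]
wrist_force: [0.5, -0.3, -0.2]
gripper_width: 0.617
gripper_force: 0.0
```

Request:
servo_tool --deltas '[{"tx": 0, "ty": 0, "tz": -15, "ax": 0, "ay": 0, "az": 0, "claw": 54}, {"tx": 0, "ty": 0, "tz": -45, "ax": 0, "ay": 0, "az": 0, "claw": 54}, {"tx": 0, "ty": 0, "tz": -85, "ax": 0, "ay": 0, "az": 0, "claw": 54}, {"tx": 0, "ty": 0, "tz": -125, "ax": 0, "ay": 0, "az": 0, "claw": 40}, {"tx": 0, "ty": 30, "tz": -150, "ax": 0, "ay": 0, "az": 0, "claw": 40}, {"tx": 0, "ty": 65, "tz": -160, "ax": 0, "ay": 0, "az": 0, "claw": 40}, {"tx": 0, "ty": 100, "tz": -160, "ax": 0, "ay": 0, "az": 0, "claw": 40}, {"tx": 0, "ty": 130, "tz": -160, "ax": 0, "ay": 0, "az": 0, "claw": 40}, {"tx": 0, "ty": 136, "tz": -160, "ax": 0, "ay": 0, "az": 0, "claw": 40}, {"tx": 0, "ty": 136, "tz": -160, "ax": 0, "ay": 0, "az": 0, "claw": 40}, {"tx": 0, "ty": 136, "tz": -160, "ax": 0, "ay": 0, "az": 0, "claw": 40}]'

```text
time_s: 12.55
tcp_pos: [0.5517, 0.2176, 0.1981]
ee_rot: [[-0.998, 0.065, -0.001], [0.065, 0.998, -0.001], [0.001, -0.001, -1.0]]
wrist_force: [-0.3, 0.1, 0.1]
gripper_width: 0.461
gripper_force: 0.0
```

```bash
python3 - <<'E'
from h import *
im=capture("wrist");cv2.imwrite("pics/w5.png",im)
print(delta([.5516,.2177,.088]),proj("wrist",(320,200),.108))
for r in recognise("cover_grip","wrist")[:1]: print(r["confidence"],c2w("wrist",r["xyz"]))
m,c,s=blob(im,(5,150,60),(20,255,255));print(c,s,proj("wrist",c,.066))
E
```

```text
(array([1.000e-01, 8.000e-01, 1.102e+02]), np.float64(0.0)) [0.55458037 0.21424487 0.108     ]
0.79 [0.54897711 0.21632539 0.08322778]
[ 72.96007343 185.06103717] [  55  132   37  111 2179] [0.53905459 0.00438171 0.066     ]
```

View pics/w5.png

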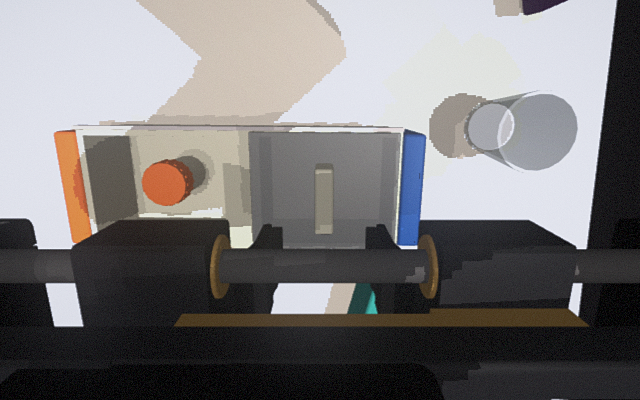

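The pot stands upright in the orange bay, cap at (167,183). The handle, at (324,200), lies between the fingers. Next I grip it and slide the cover back.

Request:
servo_tool --deltas '[{"tx": 0, "ty": 1, "tz": 30, "ax": 0, "ay": 0, "az": 0, "claw": 40}, {"tx": 0, "ty": 1, "tz": 60, "ax": 0, "ay": 0, "az": 0, "claw": 40}, {"tx": 0, "ty": 1, "tz": 85, "ax": 0, "ay": 0, "az": 0, "claw": 40}, {"tx": 0, "ty": 1, "tz": 103, "ax": 0, "ay": 0, "az": 0, "claw": 40}, {"tx": 0, "ty": 1, "tz": 110, "ax": 0, "ay": 0, "az": 0, "claw": 40}, {"tx": 0, "ty": 1, "tz": 110, "ax": 0, "ay": 0, "az": 0, "claw": 30}, {"tx": 0, "ty": 1, "tz": 110, "ax": 0, "ay": 0, "az": 0, "claw": 10}, {"tx": 0, "ty": 1, "tz": 110, "ax": 0, "ay": 0, "az": 0, "claw": 10}, {"tx": 0, "ty": 1, "tz": 110, "ax": 0, "ay": 0, "az": 0, "claw": 10}, {"tx": 0, "ty": 1, "tz": 110, "ax": 0, "ay": 0, "az": 0, "claw": 10}, {"tx": 0, "ty": 1, "tz": 110, "ax": 0, "ay": 0, "az": 0, "claw": 10}]'

```text
time_s: 13.57
tcp_pos: [0.5528, 0.2189, 0.0899]
ee_rot: [[-0.998, 0.065, 0.002], [0.065, 0.998, 0.001], [-0.002, 0.001, -1.0]]
wrist_force: [0.9, 0.2, 3.7]
gripper_width: 0.157
gripper_force: 30.0
```

Request:
servo_tool --deltas '[{"tx": 0, "ty": -8, "tz": 0, "ax": 0, "ay": 0, "az": 0, "claw": 10}, {"tx": 0, "ty": -22, "tz": 0, "ax": 0, "ay": 0, "az": 0, "claw": 10}, {"tx": 0, "ty": -38, "tz": 0, "ax": 0, "ay": 0, "az": 0, "claw": 10}, {"tx": 0, "ty": -54, "tz": 0, "ax": 0, "ay": 0, "az": 0, "claw": 10}, {"tx": 0, "ty": -70, "tz": 0, "ax": 0, "ay": 0, "az": 0, "claw": 10}, {"tx": 0, "ty": -86, "tz": 0, "ax": 0, "ay": 0, "az": 0, "claw": 10}, {"tx": 0, "ty": -100, "tz": 0, "ax": 0, "ay": 0, "az": 0, "claw": 10}, {"tx": 0, "ty": -112, "tz": 0, "ax": 0, "ay": 0, "az": 0, "claw": 10}, {"tx": 0, "ty": -122, "tz": 0, "ax": 0, "ay": 0, "az": 0, "claw": 10}, {"tx": 0, "ty": -129, "tz": 0, "ax": 0, "ay": 0, "az": 0, "claw": 10}, {"tx": 0, "ty": -131, "tz": 0, "ax": 0, "ay": 0, "az": 0, "claw": 10}, {"tx": 0, "ty": -131, "tz": 0, "ax": 0, "ay": 0, "az": 0, "claw": 10}]'

```text
time_s: 14.57
tcp_pos: [0.5433, 0.0869, 0.0899]
ee_rot: [[-0.998, 0.066, 0.0], [0.066, 0.998, -0.0], [-0.0, -0.0, -1.0]]
wrist_force: [-2.5, -1.8, 7.4]
gripper_width: 0.158
gripper_force: 30.0
```

Request:
servo_tool --deltas '[{"tx": 0, "ty": -2, "tz": 0, "ax": 0, "ay": 0, "az": 0, "claw": 10}, {"tx": 0, "ty": -3, "tz": 0, "ax": 0, "ay": 0, "az": 0, "claw": 10}, {"tx": 0, "ty": -4, "tz": 0, "ax": 0, "ay": 0, "az": 0, "claw": 10}, {"tx": 0, "ty": -4, "tz": 0, "ax": 0, "ay": 0, "az": 0, "claw": 10}, {"tx": 0, "ty": -4, "tz": 0, "ax": 0, "ay": 0, "az": 0, "claw": 10}]'

```text
time_s: 14.98
tcp_pos: [0.5431, 0.0838, 0.0899]
ee_rot: [[-0.998, 0.065, 0.0], [0.065, 0.998, 0.0], [-0.0, 0.0, -1.0]]
wrist_force: [-3.3, 1.6, 7.9]
gripper_width: 0.157
gripper_force: 30.0
```

Wrist force y is low, so the stop is not reached yet. I advance in small steps, watching the force.

Request:
servo_tool --deltas '[{"tx": 0, "ty": -1, "tz": 0, "ax": 0, "ay": 0, "az": 0, "claw": 10}, {"tx": 0, "ty": -2, "tz": 0, "ax": 0, "ay": 0, "az": 0, "claw": 10}, {"tx": 0, "ty": -2, "tz": 0, "ax": 0, "ay": 0, "az": 0, "claw": 10}, {"tx": 0, "ty": -2, "tz": 0, "ax": 0, "ay": 0, "az": 0, "claw": 10}]'

```text
time_s: 15.32
tcp_pos: [0.5429, 0.0818, 0.0898]
ee_rot: [[-0.998, 0.065, 0.0], [0.065, 0.998, 0.0], [-0.0, 0.0, -1.0]]
wrist_force: [-3.5, 0.7, 7.8]
gripper_width: 0.155
gripper_force: 30.0
```

Request:
servo_tool --deltas '[{"tx": 0, "ty": -1, "tz": 0, "ax": 0, "ay": 0, "az": 0, "claw": 10}, {"tx": 0, "ty": -2, "tz": 0, "ax": 0, "ay": 0, "az": 0, "claw": 10}, {"tx": 0, "ty": -2, "tz": 0, "ax": 0, "ay": 0, "az": 0, "claw": 10}, {"tx": 0, "ty": -2, "tz": 0, "ax": 0, "ay": 0, "az": 0, "claw": 10}]'

```text
time_s: 15.65
tcp_pos: [0.5428, 0.0802, 0.0899]
ee_rot: [[-0.998, 0.065, 0.001], [0.065, 0.998, 0.001], [-0.001, 0.001, -1.0]]
wrist_force: [-4.2, 1.9, 7.0]
gripper_width: 0.159
gripper_force: 30.0
```

Request:
servo_tool --deltas '[{"tx": 0, "ty": -1, "tz": 0, "ax": 0, "ay": 0, "az": 0, "claw": 10}, {"tx": 0, "ty": -2, "tz": 0, "ax": 0, "ay": 0, "az": 0, "claw": 10}, {"tx": 0, "ty": -2, "tz": 0, "ax": 0, "ay": 0, "az": 0, "claw": 10}, {"tx": 0, "ty": -2, "tz": 0, "ax": 0, "ay": 0, "az": 0, "claw": 10}]'

```text
time_s: 15.98
tcp_pos: [0.5428, 0.0801, 0.0898]
ee_rot: [[-0.998, 0.065, 0.002], [0.065, 0.998, 0.004], [-0.001, 0.004, -1.0]]
wrist_force: [-4.4, 9.5, 6.7]
gripper_width: 0.162
gripper_force: 30.0
```

The stop is reached: the position stalled and the force rose to 9.5 N. I release, retreat and check.

Request:
servo_tool --deltas '[{"tx": 0, "ty": 1, "tz": 0, "ax": 0, "ay": 0, "az": 0, "claw": 10}, {"tx": 0, "ty": 1, "tz": 0, "ax": 0, "ay": 0, "az": 0, "claw": 40}, {"tx": 0, "ty": 1, "tz": 0, "ax": 0, "ay": 0, "az": 0, "claw": 40}, {"tx": 0, "ty": 1, "tz": 0, "ax": 0, "ay": 0, "az": 0, "claw": 40}, {"tx": 0, "ty": 1, "tz": -20, "ax": 0, "ay": 0, "az": 0, "claw": 40}, {"tx": 0, "ty": 1, "tz": -55, "ax": 0, "ay": 0, "az": 0, "claw": 40}, {"tx": 0, "ty": 1, "tz": -95, "ax": 0, "ay": 0, "az": 0, "claw": 40}, {"tx": 0, "ty": 1, "tz": -130, "ax": 0, "ay": 0, "az": 0, "claw": 40}, {"tx": 30, "ty": -25, "tz": -140, "ax": 0, "ay": 0, "az": 0, "claw": 40}, {"tx": 60, "ty": -55, "tz": -140, "ax": 0, "ay": 0, "az": 0, "claw": 40}, {"tx": 80, "ty": -85, "tz": -140, "ax": 0, "ay": 0, "az": 0, "claw": 40}, {"tx": 100, "ty": -115, "tz": -140, "ax": 0, "ay": 0, "az": 0, "claw": 40}]'

```text
time_s: 16.98
tcp_pos: [0.4339, -0.0314, 0.2285]
ee_rot: [[-0.998, 0.064, 0.0], [0.064, 0.998, 0.0], [-0.0, 0.0, -1.0]]
wrist_force: [0.5, 0.3, 1.1]
gripper_width: 0.461
gripper_force: 0.0
```

Request:
servo_tool --deltas '[{"tx": 15, "ty": -35, "tz": 0, "ax": 0, "ay": 0, "az": 0, "claw": 40}, {"tx": 30, "ty": -70, "tz": 0, "ax": 0, "ay": 0, "az": 0, "claw": 40}, {"tx": 30, "ty": -100, "tz": 0, "ax": 0, "ay": 0, "az": 0, "claw": 40}, {"tx": 30, "ty": -130, "tz": 0, "ax": 0, "ay": 0, "az": 0, "claw": 40}, {"tx": 30, "ty": -160, "tz": 0, "ax": 0, "ay": 0, "az": 0, "claw": 40}, {"tx": 30, "ty": -190, "tz": 0, "ax": 0, "ay": 0, "az": 0, "claw": 40}, {"tx": 30, "ty": -200, "tz": 0, "ax": 0, "ay": 0, "az": 0, "claw": 40}, {"tx": 30, "ty": -200, "tz": 0, "ax": 0, "ay": 0, "az": 0, "claw": 40}, {"tx": 30, "ty": -200, "tz": 0, "ax": 0, "ay": 0, "az": 0, "claw": 40}]'

```text
time_s: 17.73
tcp_pos: [0.3923, -0.228, 0.2281]
ee_rot: [[-0.998, 0.067, -0.001], [0.067, 0.998, 0.001], [0.001, 0.0, -1.0]]
wrist_force: [-0.3, 0.4, -0.0]
gripper_width: 0.463
gripper_force: 0.0
```

```bash
python3 - <<'E'
from h import *
a=capture("top");b=capture("side")
cv2.imwrite("pics/c6.png",np.vstack([cv2.resize(a[100:280,160:480],(640,360)),cv2.resize(b[160:280,220:440],(440,240))[:, :] if 0 else cv2.copyMakeBorder(cv2.resize(b[160:280,220:440],(440,240)),0,0,0,200,0)]))
for r in recognise("cover_grip","top")[:1]: 
    p=c2w("top",r["xyz"]);print(r["confidence"],p,(p-OT)[:2]@AX[:2])
E
```

```text
0.63 [0.53831491 0.08110442 0.08043925] 0.07072979773756491
```

View pics/c6.png

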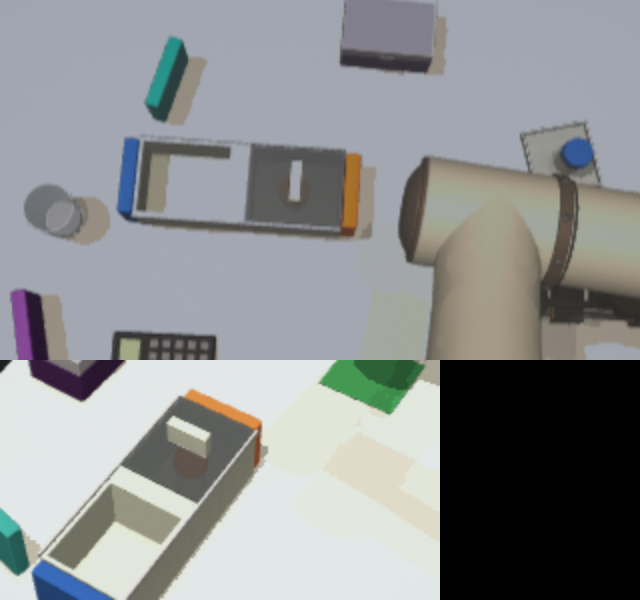

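The cover is closed against the orange tag (handle 71 mm from it, 70 mm expected). The pot shows upright through it at (293,188), and the blue pot is still in the tray at (577,153).

```bash
python3 -c "
from station import *
print(finish_job())"
```

```text
the job is handed in; nothing more can be done
None
```

I set the orange pot upright in the orange bay, closed the cover fully over it and handed the job in at about 18 s; I left the blue pot in the tray and the other items alone, and no verdict came back.

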